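# Switch off the wheel left on after class

### The job

One of the four throwing wheels has been left on. On the grey switch box, tap each of the four push keys lightly with the fingertips, working along the row from the robot's left to its right, to find the one that is still latched down; then press that key fully home and let go, so that it springs up level with the others. Do not push in any key that is up, and leave the pots and tools on and around the box where they are.

Things in the scene. Friction and masses are not known exactly. Their poses are not given: they have to be found in the camera images.
- console: switch box of the throwing wheels, grey painted metal, fixed to the bench: lid 160 mm deep (x) by 260 mm wide (y), its top 70 mm above the bench. Origin at the centre of its underside on the bench; x points to its back, away from the robot, y to the robot's left along the key row, z up. Each key stands in a black bezel, 39 mm along the row by 46 mm, 7 mm high
- key_row (a point): the middle of the key row, at the height of the top faces of the keys that are up; axes as the box's. The keys' centres stand at y = 75, 25, -25 and -75 mm from here. The keys are push-on, push-off: one that is up, pushed down about 9 mm or more and let go, stays latched 5 mm down; a latched one, pushed on to about 9 mm below the up height or more and let go, springs fully up (pushed less than 2.5 mm below its latched height it stays latched)
- lid (a point): the centre of the lid's top; axes as the box's. How the keys feel: one that is up starts to yield at 1.5 N, is 2 mm down at about 2 N and 4 mm at about 4 N, and takes 7 N or more half-way (the faster, the more) before it goes in; a latched one stands firm until about 3 N, then takes 3 to 5 N to the end of the travel, where it meets its stop
- key_a: one of the four identical grey plastic push keys. Origin at the centre of its flat top face (36 mm in x by 28 mm along the row), so it goes down with the key; axes as the box's. Up, the top face is 92 mm above the bench; latched, 87 mm; fully home, 82 mm (10 mm of travel). Which key stands at which of the four places, and so which place is latched, varies
- key_b: one of the four identical grey plastic push keys. Origin at the centre of its flat top face (36 mm in x by 28 mm along the row), so it goes down with the key; axes as the box's. Up, the top face is 92 mm above the bench; latched, 87 mm; fully home, 82 mm (10 mm of travel). Which key stands at which of the four places, and so which place is latched, varies
- key_c: one of the four identical grey plastic push keys. Origin at the centre of its flat top face (36 mm in x by 28 mm along the row), so it goes down with the key; axes as the box's. Up, the top face is 92 mm above the bench; latched, 87 mm; fully home, 82 mm (10 mm of travel). Which key stands at which of the four places, and so which place is latched, varies
- key_d: one of the four identical grey plastic push keys. Origin at the centre of its flat top face (36 mm in x by 28 mm along the row), so it goes down with the key; axes as the box's. Up, the top face is 92 mm above the bench; latched, 87 mm; fully home, 82 mm (10 mm of travel). Which key stands at which of the four places, and so which place is latched, varies
- pinch_pot: small unglazed clay pinch pot, 44 mm across and 26 mm high, standing on the lid of the switch box behind the keys; origin at the centre of its underside; a bystander
- mug: thrown cream stoneware mug, 80 mm across and 95 mm high, beside the right end of the switch box; origin at the centre of its underside; a bystander
- bowl: small unglazed bowl, 100 mm across and 50 mm high, behind the switch box; origin at the centre of its underside; a bystander
- glaze_jar: white glaze jar with a screw cap, 68 mm across and 85 mm high, beside the left end of the switch box; origin at the centre of its underside; a bystander
- rib: flat wooden throwing rib, 105 x 50 x 7 mm, lying in front of the switch box; origin at the centre of its underside; a bystander
- loop_tool: trimming loop tool with a wooden handle, 170 mm long and 15 mm high, lying in front of the switch box; origin on its axis on the bench, half-way along the handle; a bystander
- brush: glaze brush, 190 mm long, lying to the left of the glaze jar; origin on the bench; a bystander

How it is judged:
By the outcome, as a careful person would: the job done as asked, in the order asked, and still so for the second after the job is handed in, with the robot touching nothing.
It also fails if it takes over 51 s, if anything falls off the work surface, if the arm or the gripper's body presses on something with over 40 N, if the wrist force passes 120 N, or if a joint passes its speed limit or range.

### The arm

A 6-joint arm with a two-finger parallel gripper is mounted at the origin on the work surface. World frame = base frame: x ahead of the robot, y to its left, z up, the work surface at z = 0. Lengths are in m, angles in rad, forces in N, time in s.
With the tool pointing down it reaches from about 0.25 to 0.8 m from the base axis. Payload 3.9 kg.
Tool frame: the origin (TCP) lies on the centre line of the jaws, within the pads' length; the fingertips stand 22 mm ahead of it and the grasp point (between the pads) lies 3 mm ahead of it (r.finger_overhang is the distance from the TCP to the fingertips, in m); z points along the fingers, x is the direction in which the jaws open and shut, and the axes are right-handed (so a half turn about z gives the same grasp; the last joint's range is limited). The gripper opens to 85 mm and grips with 20 to 120 N. Pads are 22 mm wide; open, the fingers measure 114 mm over their backs; the gripper's body (76 mm by 85 mm) begins 54 mm behind the grasp point. The pads swing forward as they close: fully open they stand 13 mm farther back than shut.
Start: joints at [1.152, 0.26, -0.138, 1.173, 0, 1.571], TCP at [0.213, 0.48, 0.253] pointing down, gripper open.
Joint ranges: [-2.78, 2.78], [-0.83, 1.72], [-1.28, 1.37], [-1.9, 2.12], [-1.57, 1.48], [-3.14, 3.14]. Speed limits (rad/s): [2.57, 2.57, 3.14, 3.14, 3.14, 3.14].

### API

Orientations are given as a unit quaternion [w, x, y, z].
In Python, from cell import r, vision, ticket gives the robot as it stands.
- The arm moves only by the tool move_arm, never from a script. Its argument "targets" is a list of rows, each an object with "offset": the shift along the tool's x, y, z in m, a list of three; "turn": the turn about the tool's z in rad. A call has 1 to 5 rows; each row is the pose to reach, as a shift and turn from the pose commanded when the call began, along the tool's axes at that moment; what a row does not reach only later rows make up. A row lasts 1/12 s, in which the tool goes at most 41.7 mm and 7.16 degrees, less where a joint would pass 70% of its speed; a pose out of reach is approached as far as the arm can. A call with a gripper value outside its range is refused whole. "fingers" is the closure, from 0 (fully open) to 1 (shut), set as the call begins (left out, the last holds). The fingers move at their own pace and stop on an object; the grip force is fixed at half the most. Time passes only in rows, so rows that repeat a pose let the fingers close. It gives the time, the measured TCP pose, the force and the opening at its end, in the units of the state.
- r.read_state(): the state, without advancing time (a new reading comes with each control period).
- vision.read_camera(name): name is "side" or "top"; returns a dict with "image" (420x560x3 uint8, red, green, blue), "intrinsics" (3x3 intrinsics, pixels), "world_to_cam" (4x4, takes a point from world to camera coordinates). Camera axes: x right, y up, looking along -z (the intrinsics and any distortion apply to the point x, -y, -z); pixel columns grow to the right and rows downward; lengths in m; the calibration is good to about 2 mm. A picture is of the moment at which its call begins. There is no depth.
- ticket.finish_job(): hands the job in, once; it reports no verdict.
The state is a dict: "clock": time; "joints": joint angles; "joint_vel": joint speeds; "joint_efforts": joint torques, N m; "tcp_pos": TCP position; "orientation": TCP orientation; "ft_force": force on the tool from outside, world axes, zero at the start; "moment": the same for the moment, N m; "grip_width": opening from 0.0 (shut) to 1.0 (fully open).
Only numpy, scipy, OpenCV 4.12 (cv2) and the standard library are available. Lean on these libraries where they do the work, as an engineer would, in place of code of your own. Each camera call takes 0.05 s, during which the arm holds its last target.

## Working session

There is one attempt and no reset: what is moved stays moved. The work goes in short steps, Python scripts to look and compute and a tool call to move; the robot and the scene stay as the last step left them, time stands still between calls to the robot, and variables do not carry over. Pictures are saved under pics/ and viewed, and the job is handed in when it is done.

Besides the shell and the picture viewer there is one more tool, called after ">>>" by a JSON object that holds its "method" and its "body". move_arm: Moves the arm, as the interface text tells. Its arguments: {"type":"object","properties":{"targets":{"type":"array"},"fingers":{"type":"number"}},"required":["targets"]}

```bash
ls; mkdir -p pics; python3 - <<'E'
from cell import r, vision, ticket
import cv2
s=r.read_state(); print(s, r.finger_overhang)
for n in("top","side"):
    c=vision.read_camera(n); cv2.imwrite(f"pics/{n}0.png",c["image"][:,:,::-1]); print(c["intrinsics"],c["world_to_cam"])
    import pickle; pickle.dump(c,open(f"{n}0.pkl","wb"))
E
```

```text
pics
{'clock': 0.0, 'joints': array([ 1.15201275e+00,  2.60644544e-01, -1.39388596e-01,  1.17271582e+00,
        3.24416241e-05,  1.57079176e+00]), 'joint_vel': array([ 2.58166044e-05, -5.34402822e-04, -6.32047948e-04,  4.14677447e-04,
       -3.50320986e-04, -2.06527311e-03]), 'joint_efforts': array([ 1.14517261e-04, -4.05679822e+01,  2.53922188e+01,  1.88972836e-02,
       -3.48169606e-04, -5.68349975e-06]), 'tcp_pos': array([0.21321565, 0.47903704, 0.25247819]), 'orientation': array([ 5.18173450e-04,  8.38642940e-01,  5.44680701e-01, -8.27618351e-04]), 'ft_force': array([-0.27200871,  0.45978161,  0.0247127 ]), 'moment': array([-0.04933744,  0.01716599, -0.01811299]), 'grip_width': 0.9979189133372747} 0.022
[[495.0824609    0.         280.94132689]
 [  0.         495.0824609  218.4979388 ]
 [  0.           0.           1.        ]] [[ 0.02312342 -0.99973009 -0.00224903  0.074462  ]
 [ 0.9762383   0.02209511  0.21557036 -0.56729506]
 [-0.21546248 -0.00718031  0.97648572 -0.99741689]
 [ 0.          0.          0.          1.        ]]
[[472.46732369   0.         278.04436691]
 [  0.         472.46732369 208.25713794]
 [  0.           0.           1.        ]] [[-0.99930892 -0.03703861  0.00313317  0.54046132]
 [ 0.02934864 -0.73447881  0.67799671 -0.02425769]
 [-0.02281081  0.67762012  0.73505826 -1.22321561]
 [ 0.          0.          0.          1.        ]]
```

View pics/top0.png

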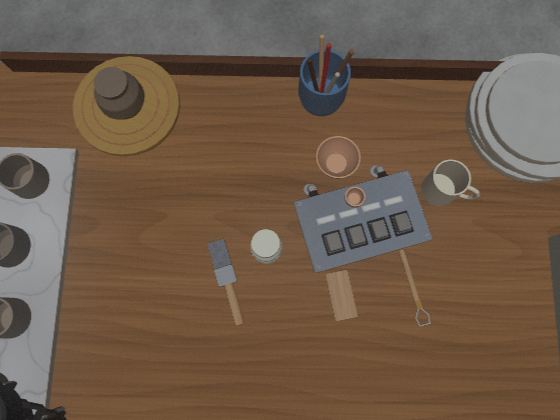

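View pics/side0.png

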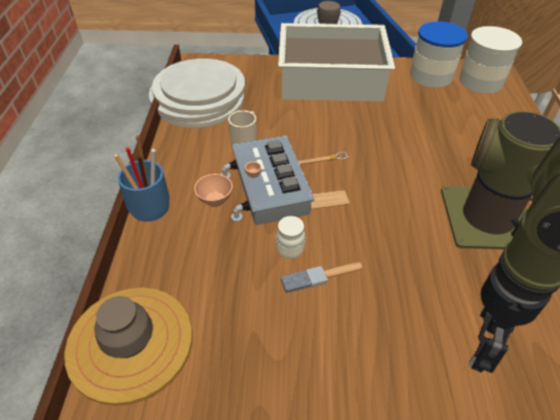

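The top view shows the grey box, with its keys at about (334,242), (356,236), (379,230) and (402,223). The pinch pot is at (355,197), behind keys 2 and 3. I'll measure the keys and the box next.

```bash
cat > h.py <<'E'
import numpy as np, cv2, pickle
def ray(c,uv):
    K=c["intrinsics"];T=c["world_to_cam"];d=np.linalg.inv(K)@np.array([uv[0],uv[1],1.]);d=np.array([d[0],-d[1],-d[2]])
    R=T[:3,:3];return -R.T@T[:3,3],R.T@d
def onz(c,uv,z):
    o,d=ray(c,uv);return o+d*(z-o[2])/d[2]
def proj(c,p):
    q=c["world_to_cam"]@np.append(p,1);K=c["intrinsics"];return np.array([K[0,0]*q[0]/-q[2]+K[0,2],-K[1,1]*q[1]/-q[2]+K[1,2]])
E
python3 - <<'E'
from h import *
for n,(x,y,w,h,s) in {"top":(285,165,160,110,5),"side":(225,130,100,95,6)}.items():
    im=pickle.load(open(f"{n}0.pkl","rb"))["image"][y:y+h,x:x+w,::-1]
    cv2.imwrite(f"pics/{n}crop.png",cv2.resize(im,None,fx=s,fy=s,interpolation=cv2.INTER_CUBIC))
c=pickle.load(open("top0.pkl","rb"));im=c["image"]
hsv=cv2.cvtColor(im,cv2.COLOR_RGB2HSV)
m=(hsv[...,2]<75).astype(np.uint8)
m[:215]=0;m[260:]=0;m[:,:315]=0;m[:,420:]=0
n,l,st,ce=cv2.connectedComponentsWithStats(m)
P=[]
for i in range(1,n):
    if st[i,4]>40:
        cnt=max(cv2.findContours((l==i).astype(np.uint8),cv2.RETR_EXTERNAL,cv2.CHAIN_APPROX_NONE)[0],key=cv2.contourArea)
        print(st[i],ce[i],cv2.minAreaRect(cnt),onz(c,cv2.minAreaRect(cnt)[0],.077))
# box outline
m=((hsv[...,1]<75)).astype(np.uint8);m[:165]=0;m[280:]=0;m[:,:290]=0;m[:,440:]=0
cv2.imwrite("pics/m.png",cv2.resize(m[165:275,285:445]*255,None,fx=5,fy=5))
E
```

```text
[389 215  25  22 146] [397.74657534 226.62328767] ((401.0500183105469, 223.15000915527344), (22.45216941833496, 18.34120750427246), 71.56504821777344) [ 0.55782291 -0.16546284  0.077     ]
[367 217  24  26 191] [377.32460733 230.57591623] ((378.5000305175781, 229.50001525878906), (22.76839828491211, 18.34120750427246), 71.56504821777344) [ 0.54312857 -0.11780744  0.077     ]
[344 224  24  25 181] [354.29834254 237.01657459] ((355.77032470703125, 235.87835693359375), (22.865175247192383, 18.453889846801758), 72.89727020263672) [ 0.52844494 -0.07003357  0.077     ]
[322 230  23  26 178] [331.99438202 243.21910112] ((332.99542236328125, 242.15142822265625), (22.700483322143555, 18.486047744750977), 73.3007583618164) [ 0.51406131 -0.02242419  0.077     ]
```

View pics/topcrop.png

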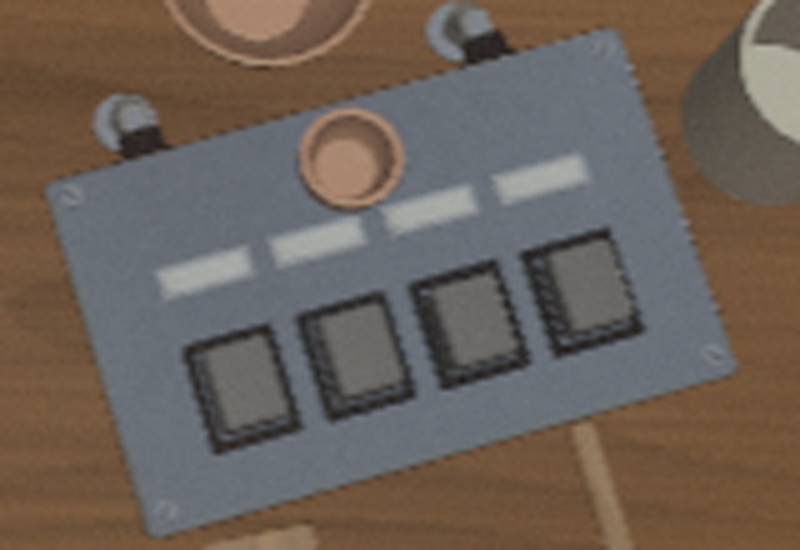

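View pics/sidecrop.png

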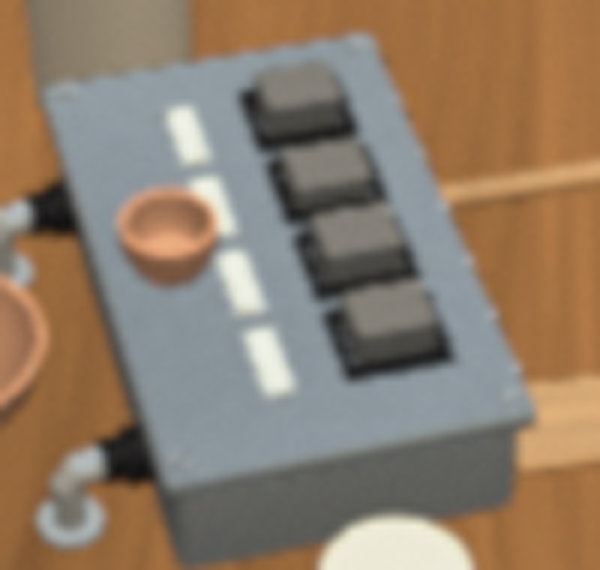

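```bash
python3 - <<'E'
from h import *
cs=pickle.load(open("side0.pkl","rb"));ct=pickle.load(open("top0.pkl","rb"))
t=.297;ex=np.array([np.cos(t),np.sin(t),0]);ey=np.array([-np.sin(t),np.cos(t),0])
c0=np.array([.5359,-.0939,0])
for n,c,(x,y,w,h,s) in (("top",ct,(285,165,160,110,5)),("side",cs,(225,130,100,95,6))):
    im=cv2.resize(np.ascontiguousarray(c["image"][y:y+h,x:x+w,::-1]),None,fx=s,fy=s,interpolation=cv2.INTER_CUBIC)
    for yy in(.075,.025,-.025,-.075):
        for z,a,b,col in((.092,.018,.014,(0,0,255)),(.077,.023,.0195,(0,255,0))):
            q=[proj(c,c0+ex*i*a+ey*(yy+j*b)+[0,0,z]) for i,j in((1,1),(1,-1),(-1,-1),(-1,1))]
            cv2.polylines(im,[np.int32((np.array(q)+.5-[x,y])*s)],True,col,1)
        print(yy,c0+ey*yy)
    cv2.imwrite(f"pics/{n}ov.png",im)
E
```

```text
0.075 [ 0.51395103 -0.02218359  0.        ]
0.025 [ 0.52858368 -0.06999453  0.        ]
-0.025 [ 0.54321632 -0.11780547  0.        ]
-0.075 [ 0.55784897 -0.16561641  0.        ]
0.075 [ 0.51395103 -0.02218359  0.        ]
0.025 [ 0.52858368 -0.06999453  0.        ]
-0.025 [ 0.54321632 -0.11780547  0.        ]
-0.075 [ 0.55784897 -0.16561641  0.        ]
```

View pics/topov.png

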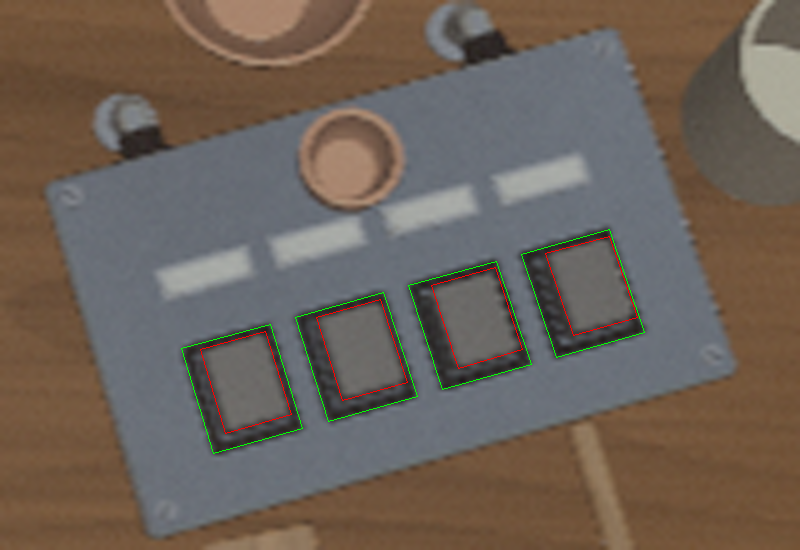

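View pics/sideov.png

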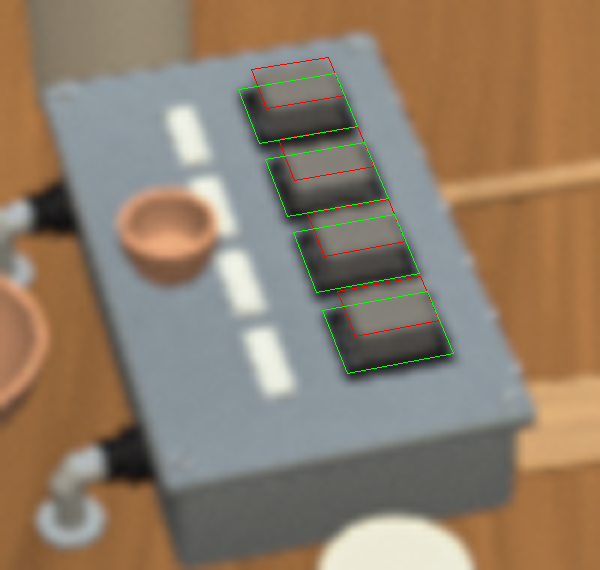

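>>> {"method": "move_arm", "body": {"targets": [{"offset":[-0.023,0.0327,0],"turn":0},{"offset":[-0.046,0.0654,0],"turn":0},{"offset":[-0.069,0.0981,0],"turn":0},{"offset":[-0.092,0.1308,0],"turn":0},{"offset":[-0.115,0.1635,0],"turn":0}], "fingers": 1}}

```text
clock: 0.52
tcp_pos: [0.3163, 0.3063, 0.2529]
orientation: [0.0, 0.838, 0.545, -0.0]
ft_force: [1.6, 0.9, -0.0]
grip_width: 0.303
```

The bezel outlines match in both views to about 1–2 mm. I'll carry on to above key 1, turning the tool so its x lies along the box's x.

>>> {"method": "move_arm", "body": {"targets": [{"offset":[-0.023,0.0327,0],"turn":0.12},{"offset":[-0.046,0.0654,0],"turn":0.24},{"offset":[-0.069,0.0981,0],"turn":0.36},{"offset":[-0.092,0.1308,0],"turn":0.48},{"offset":[-0.115,0.1635,0],"turn":0.6}], "fingers": 1}}

```text
clock: 0.93
tcp_pos: [0.419, 0.1346, 0.2532]
orientation: [-0.0, 0.963, 0.27, -0.0]
ft_force: [1.8, 0.4, 0.8]
grip_width: 0.0
```

```bash
cat >> h.py <<'E'
from scipy.spatial.transform import Rotation as Ro
KEYS=[(.51395,-.02218),(.52858,-.06999),(.54322,-.11781),(.55785,-.16562)]
def rep(key=None,yaw=.297):
    from cell import r
    s=r.read_state();q=s["orientation"];R=Ro.from_quat([q[1],q[2],q[3],q[0]]).as_matrix()
    a=np.arctan2(R[1,0],R[0,0]); print("clock",round(s["clock"],2),"tcp",s["tcp_pos"].round(4),"tip z",(s["tcp_pos"]+.022*R[:,2])[2].round(4),"yawx",a.round(4),"turn needed",round(a-yaw,3),"tilt z",R[:,2].round(4),"F",s["ft_force"].round(2),"grip",round(s["grip_width"],3))
    if key is not None:
        d=np.array([*KEYS[key],.114])-s["tcp_pos"];print("tool offset to tip-at-92 over key",key+1,(R.T@d).round(4))
E
python3 -c "from h import *;rep(0)"
```

```text
clock 0.93 tcp [0.419  0.1346 0.2532] tip z 0.2312 yawx 0.5461 turn needed 0.249 tilt z [-3.e-04  0.e+00 -1.e+00] F [1.82 0.43 0.78] grip 0.0
tool offset to tip-at-92 over key 1 [-0.0002  0.1833  0.1391]
```

>>> {"method": "move_arm", "body": {"targets": [{"offset":[0,0.0366,0.01],"turn":0.09},{"offset":[0,0.0732,0.027],"turn":0.18},{"offset":[0,0.1098,0.045],"turn":0.252},{"offset":[0,0.1464,0.063],"turn":0.252},{"offset":[0,0.183,0.08],"turn":0.252}]}}

```text
clock: 1.35
tcp_pos: [0.5149, -0.0211, 0.1721]
orientation: [-0.0, 0.989, 0.149, -0.0]
ft_force: [-0.2, 0.8, -0.4]
grip_width: -0.002
```

>>> {"method": "move_arm", "body": {"targets": [{"offset":[0,0,0],"turn":0},{"offset":[0,0,0],"turn":0}]}}

```text
clock: 1.52
tcp_pos: [0.5141, -0.0208, 0.1716]
orientation: [-0.0, 0.989, 0.148, -0.002]
ft_force: [-0.1, -0.5, 0.1]
grip_width: 0.005
```

```bash
python3 -c "
from h import *;rep(0)
from cell import vision
c=vision.read_camera('top');cv2.imwrite('pics/top1.png',c['image'][165:275,285:445,::-1].repeat(5,0).repeat(5,1))
c=vision.read_camera('side');cv2.imwrite('pics/side1.png',c['image'][110:230,210:350,::-1].repeat(5,0).repeat(5,1))"
```

```text
clock 1.52 tcp [ 0.5141 -0.0208  0.1716] tip z 0.1496 yawx 0.2965 turn needed -0.001 tilt z [-3.6e-03  4.0e-04 -1.0e+00] F [-0.09 -0.49  0.14] grip 0.005
tool offset to tip-at-92 over key 1 [-0.0003  0.0014  0.0576]
```

View pics/side1.png

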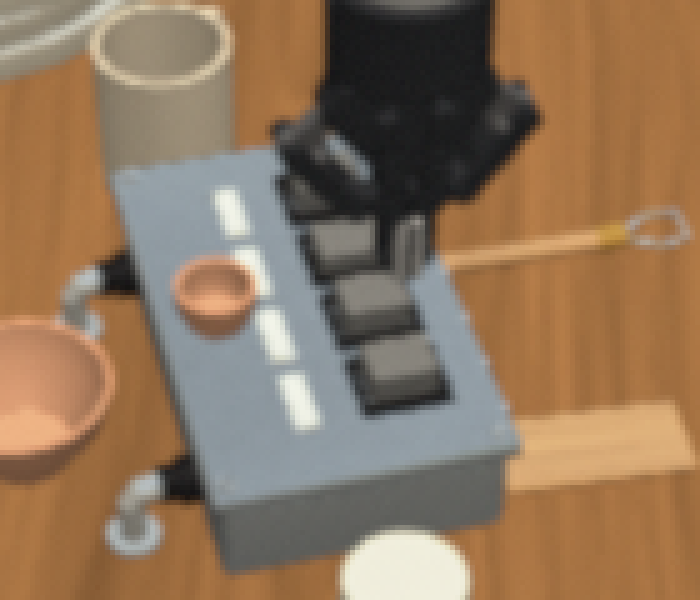

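View pics/top1.png

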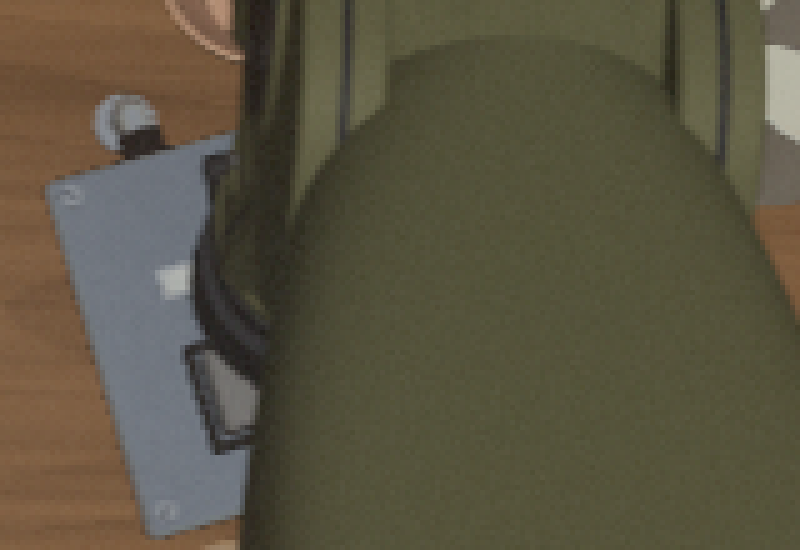

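The gripper hangs above key 1, with its fingertip near crop pixel (405,275). The other keys and the pot are clear of it. I'll descend to just above the key and check.

>>> {"method": "move_arm", "body": {"targets": [{"offset":[0,0.001,0.02],"turn":0},{"offset":[0,0.001,0.04],"turn":0},{"offset":[0,0.001,0.049],"turn":0},{"offset":[0,0.001,0.052],"turn":0},{"offset":[0,0.001,0.052],"turn":0}]}}

```text
clock: 2.03
tcp_pos: [0.5142, -0.0193, 0.1213]
orientation: [-0.0, 0.989, 0.15, -0.001]
ft_force: [0.3, -0.2, 0.9]
grip_width: -0.003
```

```bash
python3 -c "
from h import *;rep(0)
from cell import vision
c=vision.read_camera('side');cv2.imwrite('pics/side2.png',c['image'][110:230,210:350,::-1].repeat(5,0).repeat(5,1))
print(((proj(c,np.array([.514,-.022,.098]))-[210,110])*5).round())"
```

```text
clock 2.03 tcp [ 0.5142 -0.0193  0.1213] tip z 0.0993 yawx 0.3016 turn needed 0.005 tilt z [-1.1e-03  1.0e-04 -1.0e+00] F [ 0.31 -0.25  0.9 ] grip -0.003
tool offset to tip-at-92 over key 1 [-0.0011  0.0027  0.0073]
[396. 344.]
```

View pics/side2.png

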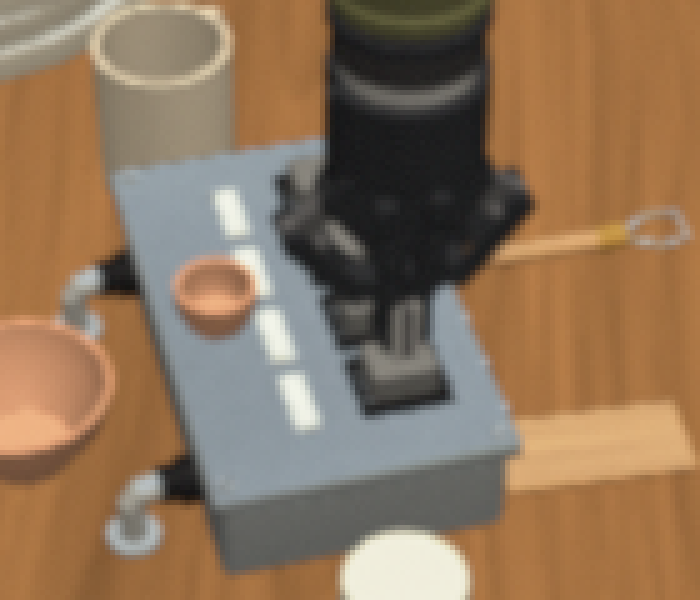

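>>> {"method": "move_arm", "body": {"targets": [{"offset":[0,0.001,0.003],"turn":0},{"offset":[0,0.001,0.005],"turn":0},{"offset":[0,0.001,0.005],"turn":0}]}}

```text
clock: 2.33
tcp_pos: [0.5156, -0.0212, 0.1166]
orientation: [0.0, 0.989, 0.149, 0.0]
ft_force: [-0.1, -0.9, 0.5]
grip_width: 0.004
```

>>> {"method": "move_arm", "body": {"targets": [{"offset":[0,0,0.001],"turn":0},{"offset":[0,0,0.001],"turn":0}]}}

```text
clock: 2.5
tcp_pos: [0.5154, -0.0213, 0.1154]
orientation: [0.0, 0.989, 0.149, 0.0]
ft_force: [-0.6, 0.4, 0.1]
grip_width: 0.0
```

>>> {"method": "move_arm", "body": {"targets": [{"offset":[0,0,0.001],"turn":0},{"offset":[0,0,0.001],"turn":0}]}}

```text
clock: 2.67
tcp_pos: [0.5152, -0.0213, 0.1142]
orientation: [-0.0, 0.989, 0.149, -0.0]
ft_force: [-0.1, -0.7, 0.4]
grip_width: 0.001
```

>>> {"method": "move_arm", "body": {"targets": [{"offset":[0,0,0.001],"turn":0},{"offset":[0,0,0.001],"turn":0}]}}

```text
clock: 2.83
tcp_pos: [0.5153, -0.0213, 0.1133]
orientation: [0.0, 0.989, 0.149, 0.0]
ft_force: [-0.3, -1.0, 1.7]
grip_width: 0.002
```

>>> {"method": "move_arm", "body": {"targets": [{"offset":[0,0,0.0005],"turn":0},{"offset":[0,0,0.0005],"turn":0}]}}

```text
clock: 3.0
tcp_pos: [0.5153, -0.0213, 0.1129]
orientation: [0.0, 0.989, 0.149, 0.0]
ft_force: [-0.9, -0.4, 1.5]
grip_width: 0.003
```

>>> {"method": "move_arm", "body": {"targets": [{"offset":[0,0,0.0005],"turn":0},{"offset":[0,0,0.0005],"turn":0}]}}

```text
clock: 3.17
tcp_pos: [0.5153, -0.0213, 0.1124]
orientation: [0.0, 0.989, 0.149, 0.0]
ft_force: [-0.1, -0.4, 2.4]
grip_width: -0.003
```

Key 1 makes contact at about 91.5 mm and yields softly (2.4 N at 90.4 mm), so it is up. Now key 2.

>>> {"method": "move_arm", "body": {"targets": [{"offset":[0,0,-0.01],"turn":0},{"offset":[-0.0005,0.02,-0.012],"turn":0},{"offset":[-0.001,0.05,-0.012],"turn":0},{"offset":[-0.001,0.05,-0.006],"turn":0},{"offset":[-0.001,0.05,-0.003],"turn":0}]}}

```text
clock: 3.58
tcp_pos: [0.5297, -0.0702, 0.1155]
orientation: [-0.0, 0.989, 0.148, 0.001]
ft_force: [-0.4, 0.8, 0.2]
grip_width: -0.003
```

>>> {"method": "move_arm", "body": {"targets": [{"offset":[0,0,0],"turn":0},{"offset":[0,0,0.001],"turn":0},{"offset":[0,0,0.001],"turn":0}]}}

```text
clock: 3.83
tcp_pos: [0.5285, -0.0686, 0.1142]
orientation: [-0.0, 0.989, 0.15, -0.001]
ft_force: [0.7, -0.1, 0.7]
grip_width: -0.002
```

```bash
python3 -c "
from h import *;rep(1)"
```

```text
clock 3.83 tcp [ 0.5285 -0.0686  0.1142] tip z 0.0922 yawx 0.3009 turn needed 0.004 tilt z [-1.e-03  2.e-04 -1.e+00] F [ 0.72 -0.06  0.75] grip -0.002
tool offset to tip-at-92 over key 2 [-0.0003  0.0014  0.0002]
```

>>> {"method": "move_arm", "body": {"targets": [{"offset":[0,0,0.001],"turn":0},{"offset":[0,0,0.001],"turn":0}]}}

```text
clock: 4.0
tcp_pos: [0.5287, -0.0686, 0.1134]
orientation: [-0.0, 0.989, 0.15, -0.0]
ft_force: [-0.7, 0.7, 1.5]
grip_width: 0.003
```

>>> {"method": "move_arm", "body": {"targets": [{"offset":[0,0,0.0005],"turn":0},{"offset":[0,0,0.0005],"turn":0}]}}

```text
clock: 4.17
tcp_pos: [0.5289, -0.0688, 0.1129]
orientation: [-0.0, 0.989, 0.15, -0.0]
ft_force: [-1.0, 0.3, 2.0]
grip_width: -0.001
```

>>> {"method": "move_arm", "body": {"targets": [{"offset":[0,0,0.0005],"turn":0},{"offset":[0,0,0.0005],"turn":0}]}}

```text
clock: 4.33
tcp_pos: [0.529, -0.0689, 0.1124]
orientation: [-0.0, 0.989, 0.15, 0.0]
ft_force: [-0.9, 2.2, 1.9]
grip_width: 0.001
```

Key 2 responds the same way (1.5–2.0 N from 91.4 mm), so it is up. Now key 3.

>>> {"method": "move_arm", "body": {"targets": [{"offset":[0,0,-0.01],"turn":0},{"offset":[0,0.02,-0.012],"turn":0},{"offset":[0,0.051,-0.012],"turn":0},{"offset":[0,0.051,-0.006],"turn":0},{"offset":[0,0.051,-0.003],"turn":0}]}}

```text
clock: 4.75
tcp_pos: [0.5451, -0.1196, 0.1156]
orientation: [0.001, 0.989, 0.148, 0.001]
ft_force: [-0.6, 1.6, -1.0]
grip_width: -0.001
```

>>> {"method": "move_arm", "body": {"targets": [{"offset":[0,0,0],"turn":0},{"offset":[0,0,0.001],"turn":0},{"offset":[0,0,0.001],"turn":0}]}}

```text
clock: 5.0
tcp_pos: [0.5436, -0.1174, 0.1142]
orientation: [-0.0, 0.989, 0.15, -0.0]
ft_force: [0.0, -0.4, 0.2]
grip_width: 0.001
```

>>> {"method": "move_arm", "body": {"targets": [{"offset":[0,0,0.001],"turn":0},{"offset":[0,0,0.001],"turn":0}]}}

```text
clock: 5.17
tcp_pos: [0.544, -0.1175, 0.1133]
orientation: [-0.0, 0.989, 0.15, -0.0]
ft_force: [-0.2, 0.2, 0.4]
grip_width: 0.002
```

>>> {"method": "move_arm", "body": {"targets": [{"offset":[0,0,0.0005],"turn":0},{"offset":[0,0,0.0005],"turn":0}]}}

```text
clock: 5.33
tcp_pos: [0.5441, -0.1178, 0.1128]
orientation: [0.0, 0.989, 0.15, -0.0]
ft_force: [-0.3, -0.4, -0.2]
grip_width: 0.0
```

>>> {"method": "move_arm", "body": {"targets": [{"offset":[0,0,0.0005],"turn":0},{"offset":[0,0,0.0005],"turn":0}]}}

```text
clock: 5.5
tcp_pos: [0.5441, -0.118, 0.1123]
orientation: [-0.0, 0.989, 0.149, -0.0]
ft_force: [-0.4, -0.3, 0.3]
grip_width: -0.0
```

Key 3 gives no force at 90.3 mm, so it is probably the latched one. I'll lower gently until it touches at about 87 mm.

>>> {"method": "move_arm", "body": {"targets": [{"offset":[0,0,0.001],"turn":0},{"offset":[0,0,0.002],"turn":0},{"offset":[0,0,0.002],"turn":0}]}}

```text
clock: 5.75
tcp_pos: [0.544, -0.118, 0.1101]
orientation: [-0.0, 0.989, 0.149, -0.0]
ft_force: [-0.2, 0.3, 0.2]
grip_width: -0.001
```

>>> {"method": "move_arm", "body": {"targets": [{"offset":[0,0,0.0005],"turn":0},{"offset":[0,0,0.001],"turn":0},{"offset":[0,0,0.001],"turn":0}]}}

```text
clock: 6.0
tcp_pos: [0.5442, -0.118, 0.1092]
orientation: [0.0, 0.989, 0.149, -0.0]
ft_force: [1.0, 0.5, 1.1]
grip_width: -0.0
```

>>> {"method": "move_arm", "body": {"targets": [{"offset":[0,0,0.0005],"turn":0},{"offset":[0,0,0.0005],"turn":0}]}}

```text
clock: 6.17
tcp_pos: [0.5442, -0.118, 0.109]
orientation: [0.0, 0.989, 0.149, 0.0]
ft_force: [-0.1, -0.9, 2.9]
grip_width: -0.0
```

Key 3 stands firm at 87.0 mm (2.9 N), so it is latched. I'll tap key 4 too, as asked, before pressing key 3.

>>> {"method": "move_arm", "body": {"targets": [{"offset":[0,0,-0.01],"turn":0},{"offset":[0,0.01,-0.016],"turn":0},{"offset":[0,0.049,-0.016],"turn":0},{"offset":[0,0.05,-0.01],"turn":0},{"offset":[0,0.05,-0.007],"turn":0}]}}

```text
clock: 6.58
tcp_pos: [0.5605, -0.1682, 0.1165]
orientation: [0.001, 0.989, 0.148, 0.001]
ft_force: [-0.2, 0.4, -0.4]
grip_width: 0.0
```

>>> {"method": "move_arm", "body": {"targets": [{"offset":[0,0,0],"turn":0},{"offset":[0,0,0.001],"turn":0},{"offset":[0,0,0.001],"turn":0}]}}

```text
clock: 6.83
tcp_pos: [0.5584, -0.1652, 0.1147]
orientation: [-0.0, 0.989, 0.15, -0.0]
ft_force: [-0.1, 0.2, 0.0]
grip_width: -0.004
```

>>> {"method": "move_arm", "body": {"targets": [{"offset":[0,0,0.001],"turn":0},{"offset":[0,0,0.001],"turn":0}]}}

```text
clock: 7.0
tcp_pos: [0.5588, -0.1652, 0.114]
orientation: [-0.0, 0.989, 0.15, 0.0]
ft_force: [-0.9, -0.3, 1.3]
grip_width: -0.002
```

>>> {"method": "move_arm", "body": {"targets": [{"offset":[0,0,0.0005],"turn":0},{"offset":[0,0,0.0005],"turn":0}]}}

```text
clock: 7.17
tcp_pos: [0.5588, -0.1652, 0.1135]
orientation: [-0.0, 0.989, 0.15, 0.0]
ft_force: [-0.5, 1.0, 1.4]
grip_width: -0.002
```

>>> {"method": "move_arm", "body": {"targets": [{"offset":[0,0,0.0007],"turn":0},{"offset":[0,0,0.0007],"turn":0}]}}

```text
clock: 7.33
tcp_pos: [0.5589, -0.1654, 0.1127]
orientation: [-0.0, 0.989, 0.15, 0.0]
ft_force: [-0.9, 1.2, 2.9]
grip_width: -0.001
```

>>> {"method": "move_arm", "body": {"targets": [{"offset":[0,0,0],"turn":0}]}}

```text
clock: 7.42
tcp_pos: [0.5589, -0.1654, 0.1127]
orientation: [-0.0, 0.989, 0.15, 0.0]
ft_force: [-0.9, 1.2, 3.3]
grip_width: -0.003
```

Key 4 yields softly from 92 mm, so it is up. Now back to key 3 to press it.

>>> {"method": "move_arm", "body": {"targets": [{"offset":[0,0,-0.01],"turn":0},{"offset":[0,-0.015,-0.014],"turn":0},{"offset":[0,-0.0495,-0.014],"turn":0},{"offset":[0,-0.0495,-0.004],"turn":0},{"offset":[0,-0.0495,0],"turn":0}]}}

```text
clock: 7.83
tcp_pos: [0.5435, -0.1169, 0.1126]
orientation: [0.0, 0.989, 0.151, -0.0]
ft_force: [0.6, 0.1, -0.3]
grip_width: 0.001
```

>>> {"method": "move_arm", "body": {"targets": [{"offset":[0,0,0],"turn":0},{"offset":[0,0,0],"turn":0}]}}

```text
clock: 8.0
tcp_pos: [0.5443, -0.1187, 0.1126]
orientation: [0.0, 0.989, 0.149, -0.0]
ft_force: [0.1, -0.4, 0.4]
grip_width: -0.002
```

>>> {"method": "move_arm", "body": {"targets": [{"offset":[0,0,0.002],"turn":0},{"offset":[0,0,0.003],"turn":0},{"offset":[0,0,0.005],"turn":0},{"offset":[0,0,0.007],"turn":0},{"offset":[0,0,0.007],"turn":0}]}}

```text
clock: 8.42
tcp_pos: [0.5447, -0.1191, 0.1057]
orientation: [0.0, 0.989, 0.149, 0.0]
ft_force: [0.7, -0.3, 2.6]
grip_width: -0.001
```

>>> {"method": "move_arm", "body": {"targets": [{"offset":[0,0,0.001],"turn":0},{"offset":[0,0,0.0015],"turn":0},{"offset":[0,0,0.0015],"turn":0}]}}

```text
clock: 8.67
tcp_pos: [0.5447, -0.119, 0.1044]
orientation: [0.001, 0.989, 0.149, 0.0]
ft_force: [0.2, -2.5, 3.9]
grip_width: -0.003
```

>>> {"method": "move_arm", "body": {"targets": [{"offset":[0,0,0.0005],"turn":0},{"offset":[0,0,0.0005],"turn":0}]}}

```text
clock: 8.83
tcp_pos: [0.5448, -0.119, 0.1041]
orientation: [0.001, 0.989, 0.149, 0.0]
ft_force: [-0.7, -2.4, 5.7]
grip_width: 0.0
```

>>> {"method": "move_arm", "body": {"targets": [{"offset":[0,0,0.0005],"turn":0},{"offset":[0,0,0.0005],"turn":0}]}}

```text
clock: 9.0
tcp_pos: [0.5448, -0.119, 0.104]
orientation: [0.001, 0.989, 0.149, 0.001]
ft_force: [-1.5, -2.4, 8.3]
grip_width: 0.001
```

The key is at its stop: 82.0 mm and 8.3 N, with the position no longer moving. I'll release straight up.

>>> {"method": "move_arm", "body": {"targets": [{"offset":[0,0,-0.006],"turn":0},{"offset":[0,0,-0.016],"turn":0},{"offset":[0,0,-0.04],"turn":0},{"offset":[0,0,-0.075],"turn":0},{"offset":[0,0,-0.11],"turn":0}]}}

```text
clock: 9.42
tcp_pos: [0.5426, -0.1175, 0.2133]
orientation: [-0.001, 0.989, 0.15, -0.002]
ft_force: [1.2, 0.2, 0.3]
grip_width: 0.002
```

>>> {"method": "move_arm", "body": {"targets": [{"offset":[-0.03,-0.025,-0.01],"turn":0},{"offset":[-0.06,-0.05,-0.01],"turn":0},{"offset":[-0.09,-0.075,-0.01],"turn":0},{"offset":[-0.11,-0.11,-0.01],"turn":0},{"offset":[-0.12,-0.145,-0.01],"turn":0}]}}

```text
clock: 9.83
tcp_pos: [0.3827, -0.0148, 0.2229]
orientation: [-0.001, 0.989, 0.148, -0.001]
ft_force: [-0.1, 1.1, -0.2]
grip_width: 0.002
```

>>> {"method": "move_arm", "body": {"targets": [{"offset":[-0.015,-0.035,0],"turn":0},{"offset":[-0.03,-0.07,0],"turn":0},{"offset":[-0.045,-0.105,0],"turn":0},{"offset":[-0.055,-0.14,0],"turn":0},{"offset":[-0.055,-0.14,0],"turn":0}]}}

```text
clock: 10.25
tcp_pos: [0.288, 0.1059, 0.223]
orientation: [-0.002, 0.988, 0.154, -0.002]
ft_force: [-0.8, -0.7, -0.2]
grip_width: -0.004
```

```bash
python3 - <<'E'
from h import *;rep()
from cell import vision
for n,(x,y,w,h,s) in {"top":(285,165,160,110,5),"side":(225,130,100,95,6)}.items():
    c=vision.read_camera(n); a=pickle.load(open(f"{n}0.pkl","rb"))["image"]
    f=lambda i:cv2.resize(i[y:y+h,x:x+w,::-1],None,fx=s*.66,fy=s*.66,interpolation=cv2.INTER_CUBIC)
    o=np.hstack([f(a),f(c["image"])]) if n=="side" else np.vstack([f(a)[:300],f(c["image"])[:300]])
    cv2.imwrite(f"pics/{n}end.png",o[:600,:800]);cv2.imwrite(f"pics/{n}full.png",c["image"][:,:,::-1])
    print(n,o.shape)
E
```

```text
clock 10.25 tcp [0.288  0.1059 0.223 ] tip z 0.201 yawx 0.31 turn needed 0.013 tilt z [-0.0039  0.0029 -1.    ] F [-0.85 -0.73 -0.21] grip -0.004
top (600, 528, 3)
side (376, 792, 3)
```

View pics/sideend.png

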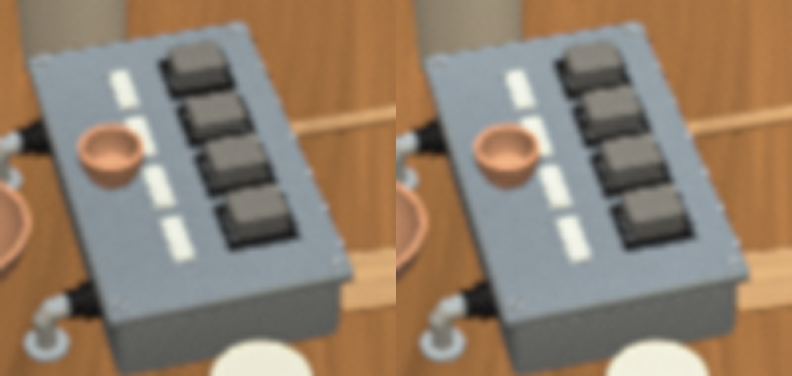

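View pics/topend.png

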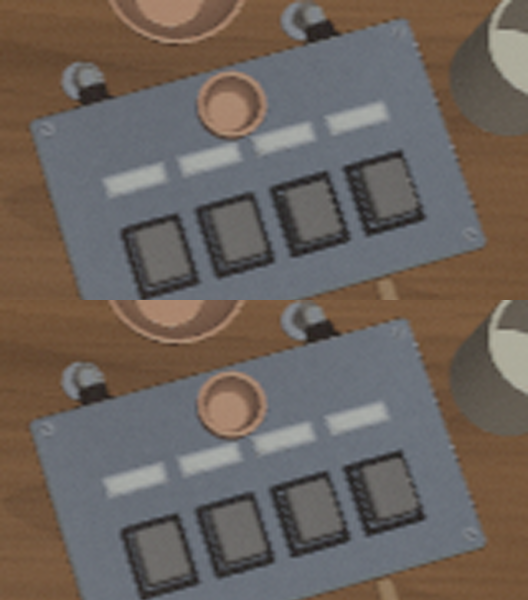

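View pics/sidefull.png

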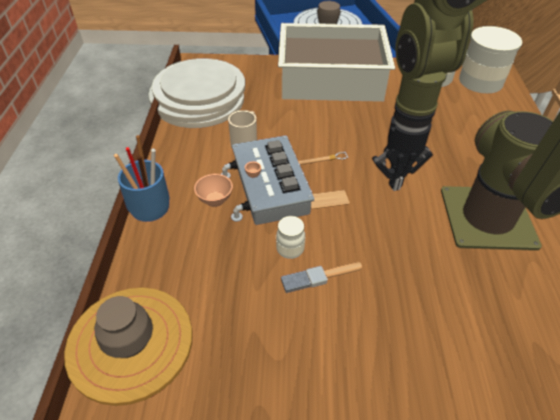

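In the side crop, key 3 (second from the top) now stands higher: its top edge went from row 95 to about row 88, level with the others. Keys 1, 2 and 4, the pots and the tools haven't moved, and the arm is clear.

```bash
python3 -c "
from cell import ticket
print(ticket.finish_job())"
```

```text
the job is handed in; nothing more can be done
None
```

The third key from the robot's left was the one still latched. I pressed it fully home and let go, and it sprang up level with the others.

- **Taps, left to right:** keys 1, 2 and 4 met the fingertips at about 92 mm and yielded softly, with at most 3.3 N and under 2 mm of travel. Key 3 gave no force down to about 88 mm, then stood firm at 87 mm (2.9 N).
- **Press:** key 3 went down to its stop at 82 mm with 8.3 N, and I released it straight up.
- **Last checks:** in the before and after camera pictures, key 3 has risen and the other three keys look unchanged. The pots and tools are where they were, and the arm is well clear with no contact force. I checked the final height of key 3 only in the pictures and did not tap it again.
- **Time and disagreements:** I handed the job in at about 10.3 s. No check failed or disagreed, apart from 1–2 mm of scatter in the measured sideways tool position.

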